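Seat the spice mill's drive plate on its key

ROBOT

A 6-joint arm with a two-finger parallel gripper is mounted at the origin on the work surface. World frame = base frame: x ahead of the robot, y to its left, z up, the work surface at z = 0. Lengths are in m, angles in degrees, forces in N, time in s.
With the tool pointing down it reaches from about 0.25 to 0.725 m from the base axis. Payload 4 kg.
Tool frame: the origin (TCP) lies between the finger pads; the fingertips stand 19 mm ahead of it and the grasp point (between the pads) is the TCP; z points along the fingers, y is the line along which they close (so a half turn about z gives the same grasp; the last joint's range is limited). The gripper opens to 85 mm and grips with 20 to 120 N. Pads are 22 mm wide; open, the fingers measure 114 mm over their backs; the gripper's body (76 mm by 85 mm) begins 54 mm behind the grasp point. The pads swing forward as they close: fully open they stand 13 mm farther back than shut.
Start: joints at [-70.76, 13.785, 0.286, 76.501, 0, 90], TCP at [0.165, -0.472, 0.25] pointing down, gripper open.
Joint ranges: [-155.79, 155.79], [-60.16, 107.12], [-62.33, 73.08], [-114, 123.19], [-81.49, 82.49], [-180, 180]. Speed limits (degrees/s): [159.86, 159.86, 180, 180, 180, 180].

INTERFACE

Orientations are given as [roll, pitch, yaw] about the fixed x, y, z axes, in that order (R = Rz(yaw) Ry(pitch) Rx(roll)).
In Python, from plant import status, read_camera, env gives the robot as it stands. The module is installed in compiled form; this text tells all that it offers.
- The arm moves only by the shell command python3 -m jog 'ROWS' [FORCE]. ROWS is JSON, a list of rows, each a list of 7 numbers: the shift along the tool's x, y, z each as a share of 0.3 m, from -1 to 1, then the turn, a rotation vector about the tool's x, y, z each as a share of 360 degrees, from -1 to 1, then the opening, from -1 (shut) to 1 (fully open), so that 0 is half open. A call has 1 to 12 rows; each row is the pose to reach, as a shift and turn from the pose commanded when the call began, along the tool's axes at that moment, turning the shorter way round; what a row does not reach only later rows make up. A row lasts 1/8 s, in which the tool goes at most 62.5 mm and 10.7 degrees, less where a joint would pass 70% of its speed; a pose out of reach is approached as far as the arm can. A call with a number of a shift or a turn outside -1 to 1 is refused whole. A call with a gripper value outside its range is refused whole. The fingers move at their own pace and stop on an object; FORCE is the grip in N (left out, the last holds). Time passes only in rows, so rows that repeat a pose let the fingers close. It gives the time, the measured TCP pose, the force, the opening and the grip force at its end, in the units of the state.
- status.get_obs(): the state, without advancing time (a new reading comes with each control period).
- read_camera(name): name is "scene" or "top" or "wrist"; returns a dict with "img" (480x640x3 uint8, red, green, blue), "range_z" (480x640 float32, m along the optical axis (not along the pixel's ray), 0 where there is no reading), "fx", "fy", "cx", "cy" (pixels), "pose" (4x4, takes a point from camera to world coordinates); the wrist camera has in their place "hand_eye" (4x4, takes a point from camera to tool coordinates, whose origin is the TCP and whose axes are the flange's). Camera axes: x right, y down, z forward; pixel columns grow to the right and rows downward; lengths in m; the calibration is good to about 2 mm. A picture is of the moment at which its call begins: read the wrist's pose just before it.
- env.close_job(): hands the job in; it is judged then, once.
The state is a dict: "time_s": time; "qpos": joint angles; "qvel": joint speeds; "joint_torque": joint torques, N m; "tcp_pos": TCP position; "eef_rot": TCP orientation; "force": force on the tool from outside, world axes, zero at the start; "ft_torque": the same for the moment, N m; "grip_width": opening from 0.0 (shut) to 1.0 (fully open); "grip_force": force on a finger pad.
Only numpy, scipy, OpenCV 4.12 (cv2) and the standard library are available. Lean on these libraries where they do the work, as an engineer would, in place of code of your own. Each camera call takes 0.05 s, during which the arm holds its last target. There are 200 camera calls.

TASK

The spice mill's round metal drive plate is sitting proud because its rim notch is not over the key on the base. With a fingertip against a paddle, push the plate round, either way, until the notch is over the key, then press down on its middle until the plate drops over the key and is fully home. Do not pinch or lift the plate, leave the mug, jar, stapler and pen where they are, and finish with the hand clear.

Things in the scene. Friction and masses are not known exactly. Their poses are not given: they have to be found in the camera images.
- mill: Base of the spice mill, fixed to the counter: squat white round housing 230 mm in diameter, flat deck 60 mm above its origin (centre of underside, on the counter). Upright z axis is the plate's axis; its x axis points from the middle towards the key. The hopper is off, so the plate lies open on top.
- plate: Drive plate: bare aluminium disc 170 mm in diameter, 5 mm thick, turning freely round and round about its vertical axis (about 0.08 N m of friction, stays where left). Origin: centre of its underside; z up, x towards its notch. Its upper face is 77 mm above the counter while proud, 67 mm when home.
- hub_top (a point): Centre of the top of the hub, a round boss 36 mm in diameter in the middle of the plate, 12 mm high above the plate's upper face: the place to press. On the plate's axis, 89 mm above the counter while proud.
- paddle_top (a point): Middle of the top edge of the paddle opposite the notch. Three identical black paddles stand on the plate: radial ribs 34 mm long (from 30 to 64 mm from the axis), 10 mm thick, 18 mm high above the upper face (95 mm above the counter while proud). Seen from above they are at 60, 180 and 300 degrees from the direction of the notch.
- notch (a point): Middle of the notch in the plate's rim, at the plate's upper face, 80 mm from the axis. The notch is a straight-sided gap 18 mm wide, cut 18 mm deep inwards from the rim and open through the plate. It turns with the plate.
- key_top (a point): Top of the key at 80 mm from the axis, 71 mm above the counter, 1 mm below the proud plate. The key is a sprung round-topped dark steel rib on the base, 10 mm wide, standing 11 mm above the deck, lying radially from 73 to 106 mm from the axis: its outer 21 mm stick out beyond the rim and show from above. The notch is lined up when straight above this point (about 4 mm of play each way).
- plate_drop (a joint): How far the plate has gone down, in m: 0 while proud at the start, 0.010 fully home against its stop, negative if lifted. The plate rides level on a snug bush: its weight is carried, about 3 N starts it moving (5 N at 20 mm/s) and it stays where it is left. Off the notch it meets the sprung key after 1 mm, which resists with about 4 N per mm and pushes it back up when let go.
- mug: Green ceramic mug, 82 mm wide, 95 mm high, a loose bystander; origin at the centre of its underside.
- jar: Glass jar of marbles with a closed steel lid, 74 mm wide, 96 mm high, a loose bystander; origin at the centre of its underside.
- stapler: Orange plastic stapler, 138 x 36 x 51 mm, a loose bystander; origin at the centre of its underside, x along its length.
- pen: Aluminium pen lying down, 140 mm long, 10 mm thick, a loose bystander; origin at the middle of its underside, x along its length.
Things that resemble listed ones, but are neither listed nor needed, are in the scene too. What is shaped like the mill but green, orange or yellow is not meant.

How it is judged:
By the outcome, as a careful person would: the job done as asked, in the order asked, and still so for the second after the job is handed in, with the robot touching nothing.
It also fails if it takes over 48 s, if anything falls off the work surface, if the arm or the gripper's body presses on something with over 40 N, if the wrist force passes 120 N, or if a joint passes its speed limit or range.

## Working session

There is one attempt and no reset: what is moved stays moved. The work goes in short steps, Python scripts to look and compute and a shell command to move; the robot and the scene stay as the last step left them, time stands still between calls to the robot, and variables do not carry over. Pictures are saved under pics/ and viewed, at most 10 in all, crops included, and the job is handed in when it is done.

```bash
mkdir -p pics; python3 - <<'E'
from plant import status, read_camera
import cv2,numpy as np
o=status.get_obs();print(o['tcp_pos'],o['eef_rot'],o['time_s'],o['grip_width'])
for n in("scene","top"):
    c=read_camera(n);np.savez(f'{n}.npz',**c);cv2.imwrite(f'pics/{n}.png',c['img'][:,:,::-1])
    print(n,c['pose'][:3].round(3).tolist(),c['fx'])
E
```

```text
[ 0.16458004 -0.47149505  0.24939606] [-1.79877811e+02 -1.68497945e-03  1.92423289e+01] 0.0 1.000588391823415
scene [[0.877, 0.259, -0.404, 0.923], [0.48, -0.517, 0.709, -0.679], [-0.025, -0.816, -0.578, 0.669]] 472.68355665226306
top [[-0.02, -0.997, 0.073, 0.439], [-1.0, 0.019, -0.023, 0.025], [0.021, -0.074, -0.997, 1.164]] 502.81287053001427
```

View pics/top.png

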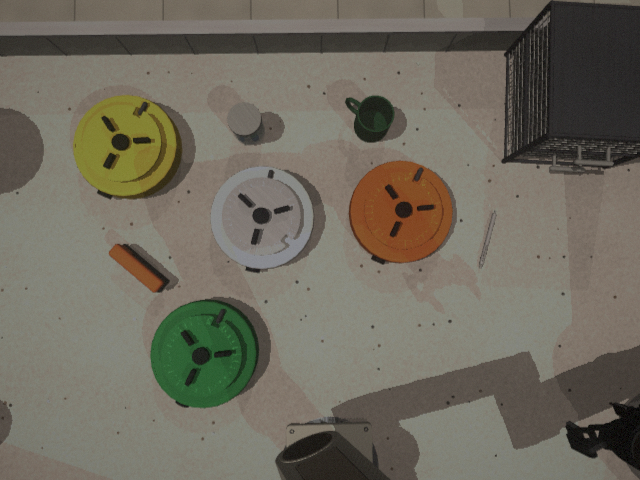

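View pics/scene.png

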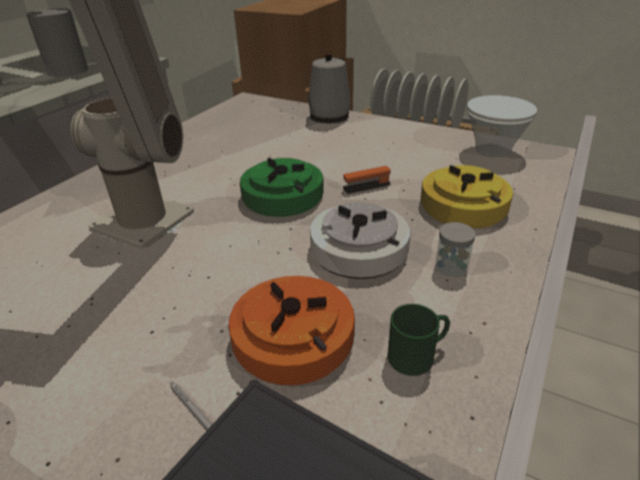

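Candidates in the top view: yellow (127,146), white (262,216), orange (401,211) and green (205,353). Only the white one fits. Its key is near (270,174) and its notch near (288,241). I'll confirm that with one crop and measure.

```bash
cat > h.py <<'E'
import numpy as np,cv2
def pz(c,u,v,z):  # pixel -> world at height z
    P=c['pose'];d=P[:3,:3]@np.array([(u-c['cx'])/c['fx'],(v-c['cy'])/c['fy'],1]);o=P[:3,3]
    return o+d*(z-o[2])/d[2]
E
python3 - <<'E'
import numpy as np,cv2
from h import *
c=np.load('top.npz');im=c['img']
cv2.imwrite('pics/crop.png',cv2.resize(im[155:280,200:325,::-1],(600,600),interpolation=cv2.INTER_CUBIC))
P=c['pose'];d=c['range_z'];v,u=np.mgrid[155:280,200:325];z=d[155:280,200:325]
X=np.stack([(u-c['cx'])/c['fx']*z,(v-c['cy'])/c['fy']*z,z],-1)@P[:3,:3].T+P[:3,3]
for lo,hi in((.055,.064),(.073,.081),(.085,.1)):
    m=((X[...,2]>lo)&(X[...,2]<hi)).astype(np.uint8)
    n,l,s,ce=cv2.connectedComponentsWithStats(m)
    for i in range(1,n):
        if s[i,4]>8:
            q=X[l==i];print(lo,s[i,4],q.mean(0).round(4),q.min(0).round(3),q.max(0).round(3),ce[i].round(1)+[200,155])
    if lo==.073:
        k=max(range(1,n),key=lambda i:s[i,4]);cn=max(cv2.findContours((l==k).astype(np.uint8),0,1)[0],key=len)[:,0]
        h=cv2.convexHull(cn);(a,b),_,=cv2.minEnclosingCircle(h)[:2];print('plate c',pz(c,a+200,b+155,.077))
m=(im[155:280,200:325].max(-1)<75).astype(np.uint8)
n,l,s,ce=cv2.connectedComponentsWithStats(m)
for i in range(1,n):
    if s[i,4]>15: p=ce[i]+[200,155];print('dark',s[i,4],p.round(1),X[l==i][:,2].mean().round(3),pz(c,*p,np.median(X[l==i][:,2])).round(4))
E
```

```text
0.055 3404 [0.5502 0.1359 0.0592] [0.444 0.026 0.055] [0.671 0.253 0.064] [263.3 219.8]
0.073 4046 [0.5574 0.1401 0.0765] [0.472 0.054 0.073] [0.642 0.224 0.081] [260.5 215.7]
plate c [0.55723857 0.13920844 0.077     ]
0.085 70 [0.5891 0.1713 0.094 ] [0.577 0.158 0.087] [0.603 0.186 0.098] [244.8 200.2]
0.085 77 [0.5683 0.0939 0.0935] [0.561 0.077 0.086] [0.576 0.11  0.098] [281.2 209.3]
0.085 197 [0.5562 0.139  0.0889] [0.54  0.123 0.085] [0.573 0.155 0.095] [260.4 215.5]
0.085 82 [0.5109 0.1513 0.0934] [0.495 0.144 0.085] [0.527 0.159 0.098] [254.6 236.6]
dark 38 [270.4 173.7] 0.068 [0.6506 0.1183 0.0688]
dark 94 [245.3 199.9] 0.09 [0.59   0.1705 0.0929]
dark 86 [281.4 209.3] 0.092 [0.5684 0.0937 0.0934]
dark 227 [260.9 215.4] 0.088 [0.5566 0.1381 0.0882]
dark 101 [255.4 236.1] 0.09 [0.5119 0.1497 0.093 ]
dark 52 [252.7 269.5] 0.041 [0.4413 0.1623 0.0424]
```

View pics/crop.png

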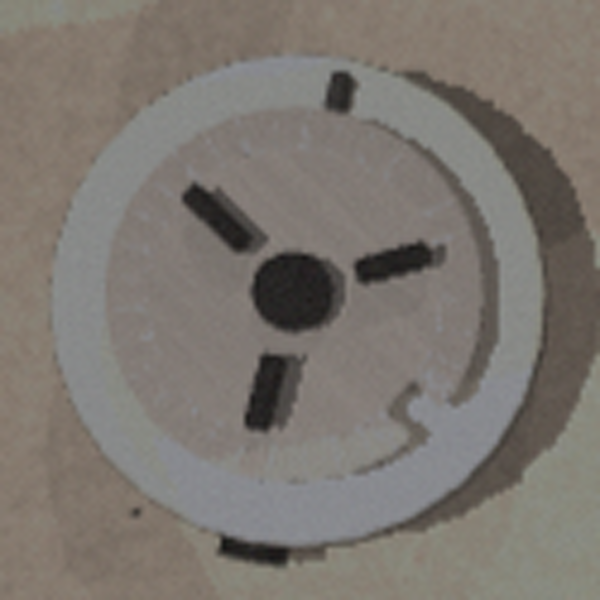

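The crop confirms the white mill: key at crop (340,92), notch at crop (415,410), hub at (292,292). The centre is about (0.5565, 0.139). Key bearing is -12.4°, the paddles are at 45/165/-75°, and the notch is at -135°, so the plate has to turn about +122.6° CCW by pushing the -75° paddle.

```bash
cat >> h.py <<'E'
from plant import status
from scipy.spatial.transform import Rotation as R
C=np.array([.5565,.139])
def row(p,yaw,o=None):  # world pose (tool down) -> row numbers from the present pose
    o=o or status.get_obs();R0=R.from_euler('xyz',o['eef_rot'],degrees=True)
    s=R0.inv().apply(np.array(p)-o['tcp_pos'])/.3
    r=(R0.inv()*R.from_euler('xyz',[180,0,yaw],degrees=True)).as_rotvec()/(2*np.pi)
    return np.r_[s,r].round(4).tolist()
def fin(th,z,r=.047,g=.016):  # finger pose behind a paddle at th
    a=np.radians(th);u=np.array([np.cos(a),np.sin(a)]);t=np.array([-u[1],u[0]])
    return [*(C+r*u-g*t),z],th+90
E
python3 -c "
from h import *
p,y=fin(-95,.25);print(p,y,row(p,y));p0=status.get_obs()['tcp_pos'];print(row((np.array(p)+p0)/2,7))"
```

```text
[np.float64(0.5364645649213922), np.float64(0.09357334107365049), 0.25] -5 [1.7911, -1.3701, 0.0009, -0.0003, 0.0001, 0.0673]
[0.8956, -0.685, 0.0005, -0.0003, 0.0, 0.034]
```

```bash
python3 -m jog '[[0.8956,-0.685,0,0,0,0.034,-1],[0.8956,-0.685,0,0,0,0.034,-1],[0.8956,-0.685,0,0,0,0.034,-1],[0.8956,-0.685,0,0,0,0.034,-1],[0.8956,-0.685,0,0,0,0.034,-1],[0.8956,-0.685,0,0,0,0.034,-1],[0.8956,-0.685,0,0,0,0.034,-1]]'; python3 -c "
from h import *
p,y=fin(-95,.25);print(row(p,y))"
```

```text
time_s: 0.98
tcp_pos: [0.3513, -0.1879, 0.25]
eef_rot: [-180.0, 0.0, 7.3]
force: [0.4, -0.3, 0.7]
grip_width: 0.002
grip_force: 0.0
[0.731, -0.8527, 0.0, -0.0001, 0.0001, 0.0341]
```

```bash
python3 -m jog '[[0.731,-0.8527,0,0,0,0.0341,-1],[0.731,-0.8527,0,0,0,0.0341,-1],[0.731,-0.8527,0,0,0,0.0341,-1],[0.731,-0.8527,0,0,0,0.0341,-1],[0.731,-0.8527,0,0,0,0.0341,-1],[0.731,-0.8527,0,0,0,0.0341,-1],[0.731,-0.8527,0,0,0,0.0341,-1],[0.731,-0.8527,0,0,0,0.0341,-1]]'; python3 - <<'E'
from h import *
from plant import read_camera
o=status.get_obs();c=dict(read_camera('wrist'));T=np.eye(4);T[:3,:3]=R.from_euler('xyz',o['eef_rot'],degrees=True).as_matrix();T[:3,3]=o['tcp_pos']
c['pose']=T@c['hand_eye'];np.savez('w1.npz',**c);cv2.imwrite('pics/w1.png',c['img'][:,:,::-1]);print(c['pose'].round(3),c['fx'])
print(row(*fin(-95,.101)))
E
```

```text
time_s: 1.98
tcp_pos: [0.5357, 0.0099, 0.2499]
eef_rot: [-177.3, 0.2, -0.3]
force: [-0.0, 0.2, 0.2]
grip_width: 0.001
grip_force: 0.0
[[-0.005 -0.951 -0.31   0.614]
 [-0.999 -0.01   0.046  0.004]
 [-0.047  0.31  -0.95   0.372]
 [ 0.     0.     0.     1.   ]] 429.8904987606414
[0.0023, -0.254, 0.5093, -0.0075, 0.0007, 0.0132]
```

View pics/w1.png

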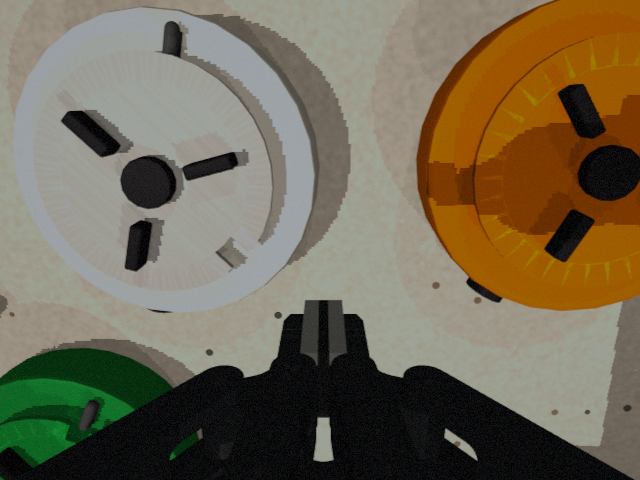

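The wrist view shows the white mill clearly: key at (173,38), notch at (234,252), hub at (148,182). I'll measure these from close up.

```bash
python3 - <<'E'
from h import *
c=np.load('w1.npz');P=c['pose'];z=c['range_z'];v,u=np.mgrid[0:480,0:640]
X=np.stack([(u-c['cx'])/c['fx']*z,(v-c['cy'])/c['fy']*z,z],-1)@P[:3,:3].T+P[:3,3]
g=c['img'].max(-1)
box=(v<300)&(u<320)
m=((g<90)&box&(X[...,2]>.05)&(z>0)).astype(np.uint8)
n,l,s,ce=cv2.connectedComponentsWithStats(m)
for i in range(1,n):
    if s[i,4]>60:
        q=X[l==i]; zt=np.percentile(q[:,2],90); q=q[q[:,2]>zt-.006]; print(s[i,4],ce[i].round(0),zt.round(4),q.mean(0).round(4),((q.min(0)+q.max(0))/2).round(4))
pl=box&(X[...,2]>.072)&(X[...,2]<.082);cn=X[pl][:,:2];h=cv2.convexHull((cn*1e4).astype(np.int32));print('plate',np.array(cv2.minEnclosingCircle(h)[0])/1e4,cv2.minEnclosingCircle(h)[1]/1e4, np.median(X[pl][:,2]))
print('notch',pz(c,234,252,.072))
o=status.get_obs();print(o['tcp_pos'],o['eef_rot'])
E
```

```text
579 [172.  39.] 0.0706 [0.6515 0.1172 0.0689] [0.6512 0.1181 0.0693]
325 [297. 121.] 0.056 [0.5976 0.0374 0.0541] [0.5943 0.0484 0.0543]
1472 [ 92. 133.] 0.0947 [0.5927 0.1701 0.0934] [0.5926 0.1712 0.0925]
893 [210. 166.] 0.095 [0.5716 0.0921 0.0939] [0.5712 0.0926 0.0928]
2354 [149. 181.] 0.089 [0.5599 0.1372 0.088 ] [0.5593 0.1382 0.0868]
1060 [138. 244.] 0.0947 [0.5149 0.1495 0.0935] [0.5143 0.1505 0.0925]
plate [0.55883013 0.1392014 ] 0.08629791870117187 0.07627631096971005
notch [0.50450059 0.08528697 0.072     ]
[0.53579683 0.01026698 0.25002611] [-1.77305850e+02  1.53095129e-01 -2.59523958e-01]
```

```bash
sed -i 's/^C=.*/C=np.array([.558,.1385])/' h.py; python3 -c "
from h import *
print(row(*fin(-97,.16)),row(*fin(-97,.102)))"
```

```text
[0.0015, -0.264, 0.3128, -0.0075, 0.0009, 0.0187] [0.002, -0.2549, 0.506, -0.0075, 0.0009, 0.0187]
```

```bash
python3 -m jog '[[0.0015,-0.264,0.3128,-0.0075,0.0009,0.0187,-1],[0.0015,-0.264,0.3128,-0.0075,0.0009,0.0187,-1],[0.0015,-0.264,0.3128,-0.0075,0.0009,0.0187,-1],[0.0015,-0.264,0.3128,-0.0075,0.0009,0.0187,-1]]'; python3 -c "
from h import *
print(fin(-97,.102),row(*fin(-97,.102)))"
```

```text
time_s: 2.52
tcp_pos: [0.533, -0.0036, 0.1631]
eef_rot: [-177.3, 0.1, -1.8]
force: [0.1, 1.0, 0.0]
grip_width: 0.0
grip_force: 0.0
([np.float64(0.536391402433697), np.float64(0.09380024036734023), 0.102], -7) [0.0012, -0.3148, 0.2191, -0.0076, 0.0005, 0.0144]
```

```bash
python3 -c "
from plant import status
for k,v in status.get_obs().items(): print(k,v)"
```

```text
time_s 2.525
qpos [ -1.85714535  20.57809773  -3.73195817  65.76280246   2.74922988
 179.93816428]
qvel [ 1.19359076  1.30099933 -1.68095989 -4.83624155  0.37619946 -0.01272507]
joint_torque [-1.86912306e-01 -4.08504009e+01  2.32813311e+01  7.77554233e-02
  1.40021173e-01 -6.62985785e-04]
tcp_pos [ 0.53304722 -0.00363074  0.16311357]
eef_rot [-1.77250693e+02  6.98923837e-02 -1.79538075e+00]
force [0.10354084 0.95504533 0.02502153]
ft_torque [-0.07567088 -0.01841501  0.00070607]
grip_force 0.0
grip_width 0.0002447257396017479
```

```bash
python3 - <<'E'
from plant import read_camera
import cv2
cv2.imwrite('pics/s2.png',read_camera('scene')['img'][:,:,::-1])
E
```

```text
(no output)
```

View pics/s2.png

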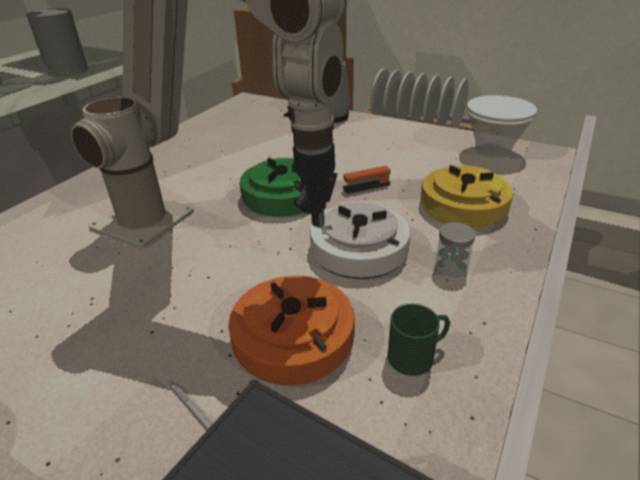

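Joint 6 hit its limit, because the yaw wraps at about 14° here. I'll use a tool orientation with its x-axis radial (yaw = paddle angle + 180°), which keeps joint 6 mid-range.

```bash
sed -i 's/r=.047,g=.016/r=.05,g=.0115/; s/th+90/th+180/' h.py; python3 -c "
from h import *
print(fin(-105,.16),row(*fin(-105,.16)))"
```

```text
([np.float64(0.5339509007425497), np.float64(0.09318012770422557), 0.16], 75) [-0.0075, -0.3209, 0.0256, -0.0066, -0.005, -0.2132]
```

```bash
python3 -m jog '[[-0.0075,-0.3209,0.0,-0.0066,-0.005,-0.2132,-1],[-0.0075,-0.3209,0.0,-0.0066,-0.005,-0.2132,-1],[-0.0075,-0.3209,0.0256,-0.0066,-0.005,-0.2132,-1],[-0.0075,-0.3209,0.0256,-0.0066,-0.005,-0.2132,-1],[-0.0075,-0.3209,0.0256,-0.0066,-0.005,-0.2132,-1],[-0.0075,-0.3209,0.0256,-0.0066,-0.005,-0.2132,-1],[-0.0075,-0.3209,0.0256,-0.0066,-0.005,-0.2132,-1],[-0.0075,-0.3209,0.0256,-0.0066,-0.005,-0.2132,-1],[-0.0075,-0.3209,0.0256,-0.0066,-0.005,-0.2132,-1]]'; python3 -c "
from h import *
print(fin(-105,.102),row(*fin(-105,.102)),status.get_obs()['qpos'])"
```

```text
time_s: 3.7
tcp_pos: [0.5345, 0.0932, 0.1608]
eef_rot: [179.9, -0.0, 74.9]
force: [-0.4, 0.8, -0.4]
grip_width: -0.002
grip_force: 0.0
([np.float64(0.5339509007425497), np.float64(0.09318012770422557), 0.102], 75) [-0.0006, -0.0018, 0.1958, 0.0002, -0.0001, -0.0004] [ 9.89732132e+00  2.15985273e+01 -2.53232346e+00  6.57995944e+01
 -1.06266920e-02  1.15032824e+02]
```

Now I'll lower it (tip about 6 mm above the plate face), stepping down gently.

```bash
python3 -m jog '[[-0.0006,-0.0018,0.07,0,0,0,-1],[-0.0006,-0.0018,0.13,0,0,0,-1],[-0.0006,-0.0018,0.17,0,0,0,-1],[-0.0006,-0.0018,0.1958,0,0,0,-1],[-0.0006,-0.0018,0.1958,0,0,0,-1]]'; python3 - <<'E'
from h import *
from plant import read_camera
o=status.get_obs();print(o['force'],o['tcp_pos'])
c=read_camera('wrist');cv2.imwrite('pics/w2.png',c['img'][:,:,::-1])
for th in (-97,-89,-81,-73,-65,-57,-49,-41,-33,-25,-17,-9):print(th,row(*fin(th,.102),o))
E
```

```text
time_s: 4.32
tcp_pos: [0.5332, 0.0929, 0.1009]
eef_rot: [-180.0, 0.0, 75.0]
force: [0.0, 0.5, -0.2]
grip_width: -0.001
grip_force: 0.0
[ 0.0193891   0.54094517 -0.18583388] [0.53322261 0.09289548 0.10088057]
-97 [-0.0021, 0.0257, -0.0038, -0.0001, 0.0001, -0.0224]
-89 [-0.0025, 0.0495, -0.0038, -0.0001, 0.0001, -0.0446]
-81 [0.0004, 0.0732, -0.0038, -0.0002, 0.0001, -0.0668]
-73 [0.0066, 0.0962, -0.0038, -0.0002, 0.0001, -0.089]
-65 [0.016, 0.1182, -0.0038, -0.0002, 0.0001, -0.1112]
-57 [0.0283, 0.1386, -0.0039, -0.0002, 0.0, -0.1335]
-49 [0.0434, 0.1571, -0.0039, -0.0002, 0.0, -0.1557]
-41 [0.0608, 0.1734, -0.0039, -0.0002, 0.0, -0.1779]
-33 [0.0804, 0.187, -0.0039, -0.0002, 0.0, -0.2001]
-25 [0.1017, 0.1978, -0.004, -0.0002, -0.0, -0.2224]
-17 [0.1243, 0.2056, -0.004, -0.0002, -0.0, -0.2446]
-9 [0.1477, 0.2101, -0.004, -0.0002, -0.0, -0.2668]
```

View pics/w2.png

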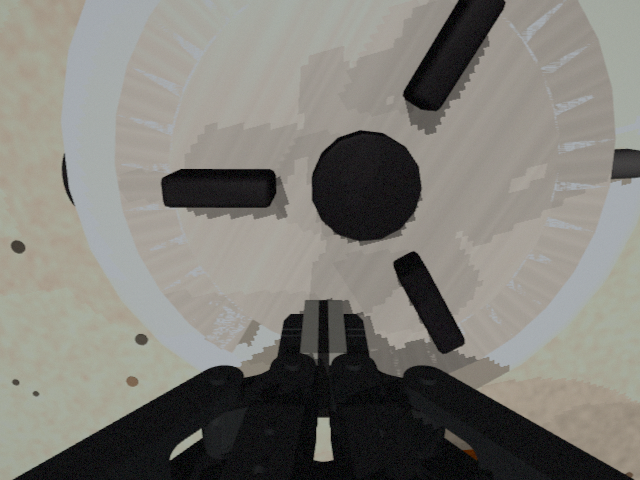

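The picture shows the fingertip at (323,330), clear of the hub, with the target paddle at (430,300) to the right (+tool y). Pushing along the arc now.

```bash
python3 -m jog '[[-0.0021,0.0257,-0.003,0,0,-0.0224,-1],[-0.0025,0.0495,-0.003,0,0,-0.0446,-1],[0.0004,0.0732,-0.003,0,0,-0.0668,-1],[0.0066,0.0962,-0.003,0,0,-0.089,-1],[0.016,0.1182,-0.003,0,0,-0.1112,-1],[0.0283,0.1386,-0.003,0,0,-0.1335,-1],[0.0434,0.1571,-0.003,0,0,-0.1557,-1],[0.0608,0.1734,-0.003,0,0,-0.1779,-1],[0.0804,0.187,-0.003,0,0,-0.2001,-1],[0.1017,0.1978,-0.003,0,0,-0.2224,-1],[0.1243,0.2056,-0.003,0,0,-0.2446,-1],[0.1477,0.2101,-0.003,0,0,-0.2668,-1]]'; cat >> h.py <<'E'
def look(name):
    from plant import read_camera
    o=status.get_obs();c=dict(read_camera('wrist'));T=np.eye(4);T[:3,:3]=R.from_euler('xyz',o['eef_rot'],degrees=True).as_matrix();T[:3,3]=o['tcp_pos']
    c['pose']=T@c['hand_eye'];cv2.imwrite(f'pics/{name}.png',c['img'][:,:,::-1])
    P=c['pose'];z=c['range_z'];v,u=np.mgrid[0:480,0:640]
    X=np.stack([(u-c['cx'])/c['fx']*z,(v-c['cy'])/c['fy']*z,z],-1)@P[:3,:3].T+P[:3,3]
    d=X[...,:2]-C;r=np.hypot(d[...,0],d[...,1])
    m=((c['img'].max(-1)<90)&(z>0)&(r<.11)&(X[...,2]>.055)&(X[...,2]<.105)).astype(np.uint8)
    m[(v>290)&(abs(u-323)<110)]=0
    n,l,s,ce=cv2.connectedComponentsWithStats(m)
    for i in range(1,n):
        if s[i,4]>60:
            q=X[l==i];zt=np.percentile(q[:,2],90);q=q[q[:,2]>zt-.004];e=q.mean(0)
            print(s[i,4],ce[i].round(),'ztop',zt.round(4),e.round(4),'ang',np.degrees(np.arctan2(*(e[:2]-C)[::-1])).round(1),'r',np.hypot(*(e[:2]-C)).round(4))
    pl=(r<.08)&(r>.07)&(abs(X[...,2]-.072)<.008)&(z>0);print('plate z',np.median(X[pl][:,2]).round(4),o['tcp_pos'],o['force'])
    return o,c,X
E
python3 -c "
from h import *
look('w3')"
```

```text
time_s: 5.88
tcp_pos: [0.6071, 0.1184, 0.1031]
eef_rot: [-179.9, 0.2, 171.2]
force: [1.6, -3.2, -0.6]
grip_width: 0.004
grip_force: 1.2
5135 [491. 102.] ztop 0.0948 [0.5373 0.1801 0.0938] ang 116.5 r 0.0465
4371 [225. 132.] ztop 0.0948 [0.5336 0.0997 0.0938] ang -122.2 r 0.0458
9201 [361. 189.] ztop 0.0889 [0.5582 0.1388 0.0881] ang 52.4 r 0.0004
671 [369. 279.] ztop 0.0938 [0.59   0.1375 0.0928] ang -1.7 r 0.032
plate z 0.0761 [0.60708675 0.11844313 0.10309682] [ 1.62669967 -3.24118773 -0.57871366]
```

View pics/w3.png

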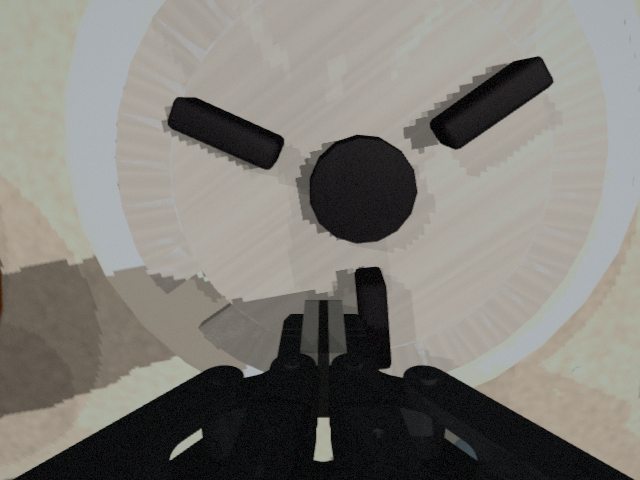

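The finger is pushing the paddle at (372,315); the plate is still level and proud. The paddles are now at about -3° modulo 120, so roughly 50° remains. I'll push 48° and re-measure.

```bash
python3 -c "
from h import *
for th in (-1,7,15,23,30,35,38,39):print(th,row(*fin(th,.103)))"
```

```text
-1 [0.0017, 0.0218, 0.0003, -0.0001, 0.0005, -0.021]
7 [0.0012, 0.0456, 0.0003, -0.0001, 0.0004, -0.0433]
15 [0.0039, 0.0693, 0.0003, -0.0002, 0.0004, -0.0655]
23 [0.0099, 0.0924, 0.0003, -0.0002, 0.0004, -0.0877]
30 [0.0178, 0.1117, 0.0002, -0.0002, 0.0004, -0.1072]
35 [0.0248, 0.1249, 0.0002, -0.0002, 0.0004, -0.121]
38 [0.0296, 0.1325, 0.0002, -0.0003, 0.0004, -0.1294]
39 [0.0313, 0.135, 0.0002, -0.0003, 0.0004, -0.1322]
```

```bash
python3 -m jog '[[0.0017,0.0218,0,0,0,-0.021,-1],[0.0012,0.0456,0,0,0,-0.0433,-1],[0.0039,0.0693,0,0,0,-0.0655,-1],[0.0099,0.0924,0,0,0,-0.0877,-1],[0.0178,0.1117,0,0,0,-0.1072,-1],[0.0248,0.1249,0,0,0,-0.121,-1],[0.0296,0.1325,0,0,0,-0.1294,-1],[0.0296,0.1325,0,0,0,-0.1294,-1]]'; python3 -c "
from h import *
look('w4')"
```

```text
time_s: 6.92
tcp_pos: [0.6043, 0.1602, 0.1032]
eef_rot: [-179.9, 0.1, -142.5]
force: [2.7, -0.0, 0.2]
grip_width: -0.0
grip_force: 1.0
5035 [474.  97.] ztop 0.0948 [0.5133 0.1482 0.0939] ang 167.8 r 0.0458
4382 [213. 147.] ztop 0.0948 [0.5731 0.0942 0.0938] ang -71.2 r 0.0468
9011 [353. 194.] ztop 0.0889 [0.5585 0.1382 0.0881] ang -31.4 r 0.0006
577 [367. 281.] ztop 0.0931 [0.5793 0.1617 0.092 ] ang 47.5 r 0.0315
1695 [184. 320.] ztop 0.0703 [0.6446 0.1199 0.0691] ang -12.2 r 0.0885
plate z 0.0762 [0.60425091 0.16024994 0.10316709] [ 2.65156340e+00 -1.00998988e-03  2.25612036e-01]
```

View pics/w4.png

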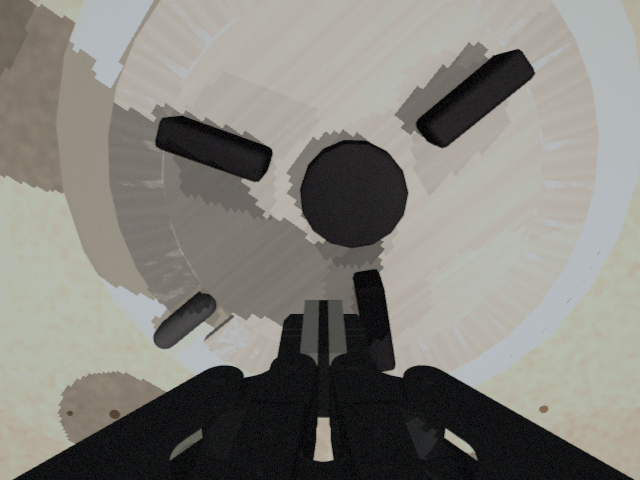

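```bash
python3 - <<'E'
import cv2
im=cv2.imread('pics/w4.png')[250:370,130:270];cv2.imwrite('pics/w4c.png',cv2.resize(cv2.convertScaleAbs(im,alpha=1.3),(700,600),interpolation=cv2.INTER_CUBIC))
E
```

```text
(no output)
```

View pics/w4c.png

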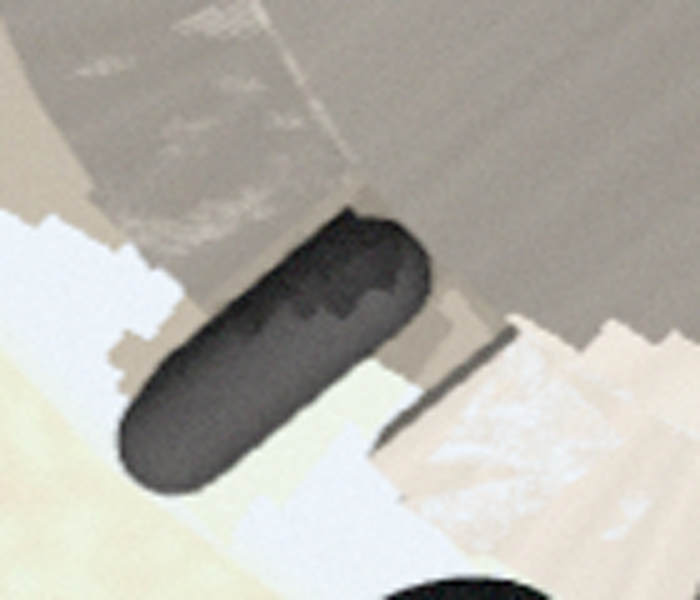

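The key sits inside the notch, but closer to its left (CW) wall. I'll quantify that with the calibration.

```bash
python3 - <<'E'
from h import *
o,c,X=look('w5')
f=lambda p,z:pz(c,130+p[0]/5,250+p[1]/5,z)[:2]
a=np.radians(-12.3);t=np.array([-np.sin(a),np.cos(a)])
for n,p,z in [('NL',(350,180),.077),('NL',(205,308),.077),('NR',(517,328),.077),('NR',(380,455),.077),('KL',(215,330),.068),('KL',(340,218),.068),('KR',(430,275),.068),('KR',(370,355),.068),('KR',(215,480),.068)]:
    q=f(p,z)-C;print(n,q.round(4),'tang mm',(q@t*1e3).round(1),'r',(np.hypot(*q)*1e3).round(1))
E
```

```text
5035 [475.  97.] ztop 0.0948 [0.5132 0.1482 0.0939] ang 167.8 r 0.0458
4382 [213. 147.] ztop 0.0947 [0.5731 0.0942 0.0939] ang -71.2 r 0.0467
9023 [353. 194.] ztop 0.0889 [0.5585 0.1382 0.0881] ang -31.4 r 0.0006
572 [367. 281.] ztop 0.0932 [0.5793 0.1617 0.0921] ang 47.5 r 0.0315
1689 [184. 320.] ztop 0.0704 [0.6445 0.1199 0.0691] ang -12.2 r 0.0885
plate z 0.0762 [0.60422319 0.1602179  0.10308694] [ 2.71199486 -1.01790699  1.55002191]
NL [ 0.0645 -0.0223] tang mm -8.0 r 68.2
NL [ 0.0804 -0.0253] tang mm -7.6 r 84.3
NR [ 0.0672 -0.0053] tang mm 9.1 r 67.4
NR [ 0.0831 -0.0076] tang mm 10.2 r 83.4
KL [ 0.0875 -0.0236] tang mm -4.4 r 90.7
KL [ 0.0728 -0.0209] tang mm -4.9 r 75.7
KR [ 0.0726 -0.0123] tang mm 3.4 r 73.6
KR [ 0.0817 -0.0123] tang mm 5.4 r 82.7
KR [ 0.0996 -0.0162] tang mm 5.4 r 100.9
```

The notch is within about 0.7 mm of the key, so it's lined up. Next I back off, lift and go over the hub.

```bash
python3 -m jog '[[0,-0.03,0,0,0,0,-1],[0,-0.04,-0.02,0,0,0,-1],[0,-0.04,-0.12,0,0,0,-1],[0,-0.04,-0.15,0,0,0,-1],[0,-0.04,-0.15,0,0,0,-1]]'; python3 -c "
from h import *
y=-142.5
print(row([.5583,.1385,.14],y),row([.5583,.1385,.112],y))
look('w6')"
```

```text
time_s: 7.65
tcp_pos: [0.611, 0.1506, 0.1478]
eef_rot: [-180.0, 0.1, -142.4]
force: [-0.2, -0.1, -0.4]
grip_width: 0.001
grip_force: 0.0
[0.1638, 0.0752, 0.0257, -0.0001, 0.0002, 0.0003] [0.1639, 0.0753, 0.1191, -0.0001, 0.0002, 0.0003]
2899 [466. 100.] ztop 0.0948 [0.5134 0.1483 0.0939] ang 167.6 r 0.0457
2337 [268. 137.] ztop 0.0948 [0.5733 0.0941 0.0939] ang -71.0 r 0.047
5439 [373. 173.] ztop 0.089 [0.5587 0.1383 0.0881] ang -18.8 r 0.0008
1368 [386. 263.] ztop 0.0948 [0.5862 0.1685 0.0939] ang 46.8 r 0.0412
1003 [236. 276.] ztop 0.0703 [0.6429 0.1199 0.069 ] ang -12.3 r 0.0869
plate z 0.0762 [0.61099291 0.15061118 0.14779474] [-0.18657042 -0.09853838 -0.41875071]
```

```bash
python3 -m jog '[[0.1639,0.0753,0.02,0,0,0,-1],[0.1639,0.0753,0.03,0,0,0,-1],[0.1639,0.0753,0.08,0,0,0,-1],[0.1639,0.0753,0.11,0,0,0,-1],[0.1639,0.0753,0.119,0,0,0,-1],[0.1639,0.0753,0.119,0,0,0,-1]]'; python3 -c "
from h import *
print(row([.5583,.1385,.108],-142.5))"
```

```text
time_s: 8.45
tcp_pos: [0.5583, 0.1386, 0.1111]
eef_rot: [-180.0, -0.0, -142.4]
force: [-0.1, -0.5, 0.6]
grip_width: 0.002
grip_force: 0.0
[0.0003, -0.0001, 0.0105, -0.0, -0.0, 0.0003]
```

```bash
python3 -m jog '[[0,0,0.007,0,0,0,-1],[0,0,0.013,0,0,0,-1],[0,0,0.02,0,0,0,-1],[0,0,0.026,0,0,0,-1],[0,0,0.032,0,0,0,-1],[0,0,0.038,0,0,0,-1],[0,0,0.042,0,0,0,-1],[0,0,0.042,0,0,0,-1]]'
```

```text
time_s: 9.45
tcp_pos: [0.5582, 0.1385, 0.0986]
eef_rot: [-180.0, 0.0, -142.4]
force: [1.2, 0.3, 2.1]
grip_width: -0.0
grip_force: 1.0
```

Force is low at z = 0.0986, so the plate is dropping freely. I'll press on in small steps until the stop loads up.

```bash
python3 -m jog '[[0,0,0.003,0,0,0,-1],[0,0,0.005,0,0,0,-1],[0,0,0.005,0,0,0,-1]]'; python3 -m jog '[[0,0,0.002,0,0,0,-1],[0,0,0.004,0,0,0,-1],[0,0,0.004,0,0,0,-1]]'
```

```text
time_s: 9.82
tcp_pos: [0.5582, 0.1386, 0.098]
eef_rot: [-180.0, 0.0, -142.4]
force: [0.7, 0.3, 6.2]
grip_width: 0.001
grip_force: 3.2
time_s: 10.2
tcp_pos: [0.5582, 0.1386, 0.0979]
eef_rot: [-179.9, 0.1, -142.4]
force: [-2.1, 0.8, 11.9]
grip_width: 0.002
grip_force: 6.0
```

The stop is reached: z is fixed while force rises, at 10 mm of travel. One slightly firmer press, then lift straight up and look.

```bash
python3 -m jog '[[0,0,0.003,0,0,0,-1],[0,0,0.003,0,0,0,-1]]'; python3 -m jog '[[0,0,-0.02,0,0,0,-1],[0,0,-0.1,0,0,0,-1],[0,0,-0.3,0,0,0,-1],[0,0,-0.45,0,0,0,-1],[-0.2,0,-0.5,0,0,0,-1],[-0.2,0,-0.5,0,0,0,-1],[-0.2,0,-0.5,0,0,0,-1]]'; python3 -c "
from h import *
o,c,X=look('w7')
d=X[...,:2]-C;r=np.hypot(d[...,0],d[...,1])
q=X[(r>.07)&(r<.08)&(c['range_z']>0)][:,2];print(np.percentile(q,[10,50,90]),status.get_obs()['time_s'])"
```

```text
time_s: 10.45
tcp_pos: [0.5583, 0.1386, 0.0978]
eef_rot: [-179.9, 0.1, -142.4]
force: [-3.3, -0.9, 16.1]
grip_width: -0.001
grip_force: 8.1
time_s: 11.32
tcp_pos: [0.6043, 0.1749, 0.2431]
eef_rot: [179.9, -0.3, -142.4]
force: [-0.8, -0.5, -0.6]
grip_width: -0.001
grip_force: 0.0
1007 [377.  86.] ztop 0.085 [0.5133 0.1488 0.084 ] ang 167.0 r 0.0459
1532 [249. 116.] ztop 0.0846 [0.5732 0.0947 0.0839] ang -70.9 r 0.0464
2367 [320. 135.] ztop 0.079 [0.5588 0.1389 0.0781] ang 27.1 r 0.0009
822 [332. 204.] ztop 0.0848 [0.5901 0.1734 0.0839] ang 47.4 r 0.0474
577 [226. 216.] ztop 0.0705 [0.6453 0.1203 0.0692] ang -11.8 r 0.0892
plate z 0.0662 [0.6042805  0.17490308 0.24309027] [-0.82382697 -0.53291949 -0.55486275]
[0.06532178 0.06653122 0.28376573] 11.375
```

View pics/w7.png

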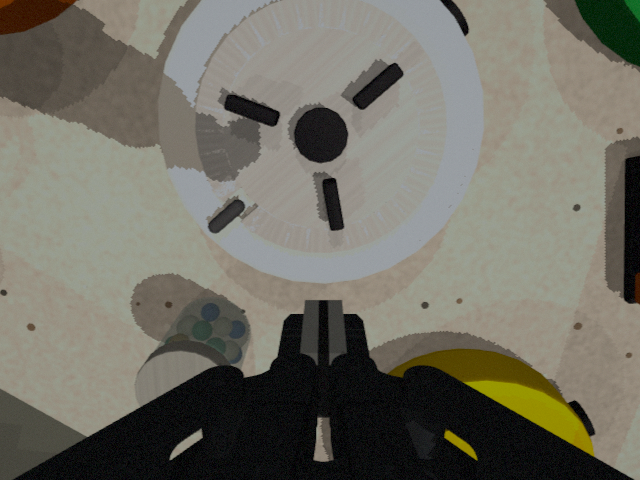

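The hub (320,135) is at 0.079 and the paddles at 0.085, exactly 10 mm down. The key (226,216) stands in the notch, and the hand is clear. Handing in.

```bash
python3 -c "
from plant import env
print(env.close_job())"
```

```text
the job is handed in; nothing more can be done
None
```

The white mill's plate was pushed round about 123° by one paddle and pressed down the full 10 mm over the key, and I handed it in at about 11 s with the hand clear and no contact with the mug, jar, stapler or pen.

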